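Check a tube rotator's axle for bearing play

ROBOT

A 6-joint arm with a two-finger parallel gripper is mounted at the origin on a cart in front of the work surface, level with it; the furniture and walls round the work are solid. World frame = base frame: x ahead of the robot, y to its left, z up, the work surface at z = 0. Lengths are in m, angles in rad, forces in N, time in s.
With the tool pointing down it reaches from about 0.375 to 0.9 m from the base axis. Payload 3.1 kg.
Tool frame: the origin (TCP) lies at the very end of the fingers, on their centre line; the grasp point (between the pads) lies 19 mm behind it (bot.pinch_z is the distance from the TCP to the grasp point, in m); z points along the fingers, y is the line along which they close (so a half turn about z gives the same grasp; the last joint's range is limited). The gripper opens to 85 mm and grips with 20 to 120 N. Pads are 22 mm wide; open, the fingers measure 114 mm over their backs; the gripper's body (76 mm by 85 mm) begins 54 mm behind the grasp point. The pads swing forward as they close: fully open they stand 13 mm farther back than shut.
Start: joints at [1.169, 0.527, 1.433, -0, 1.181, -0.178], TCP at [0.138, 0.61, 0.231] pointing down, gripper open.
Joint ranges: [-3.08, 3.08], [-0.75, 2.2], [0.22, 2.44], [-1.43, 4.57], [0, 2.65], [-2.85, 2.85]. Speed limits (rad/s): [2.79, 2.79, 3.14, 3.14, 3.14, 3.14].

INTERFACE

Orientations are given as a unit quaternion [x, y, z, w].
In Python, from cell import bot gives the robot as it stands.
- The arm moves only by the shell command python3 nudge.py [FORCE], which reads ROWS from standard input. ROWS is a JSON list of rows, 1 to 5 of them, each an object with the fields aperture (the finger opening in m), trans (a list: dx, dy, dz in mm), rotvec (a list: a rotation vector rx, ry, rz in units of 0.05 rad); a field left out counts as zero (the opening has to be given); each row shifts and turns the commanded pose from where the row before left it, along the tool's axes as they then stand; what a row does not reach is not made up. A row lasts 1/12 s, in which the tool goes at most 0.0417 m and 0.125 rad, less where a joint would pass 70% of its speed; a pose out of reach is approached as far as the arm can. The fingers move at their own pace and stop on an object; FORCE is the grip in N (left out, the last holds). Time passes only in rows, so rows that do not move let the fingers close. It prints the time, the measured TCP pose, the force, the opening and the grip force at its end. Input that does not fit is refused with a message, and nothing moves.
- bot.state(): the state, without advancing time (a new reading comes with each control period).
- bot.snapshot(name): name is "scene" or "side" or "wrist"; returns the picture (480x640x3 uint8, blue, green, red); there is no depth.
- bot.get_calibration(name): a dict with "K" (3x3 intrinsics, pixels), "R" (3x3) and "t" (3): a world point X has camera coordinates R X + t. Camera axes: x right, y down, z forward; pixel columns grow to the right and rows downward; lengths in m; the calibration is good to about 2 mm. A picture is of the moment at which its call begins: read the wrist's pose just before it. get_calibration takes no time and is no camera call; for the wrist camera it gives the pose at the moment of the call.
- bot.sign_off(): hands the job in; it is judged then, once.
The state is a dict: "time": time; "joint_positions": joint angles; "joint_vel": joint speeds; "tau": joint torques, N m; "position": TCP position; "tool_rot": TCP orientation; "contact_force": force on the tool from outside, world axes, zero at the start; "moment": the same for the moment, N m; "width": finger opening in m; "grasp_force": force on a finger pad.
Only numpy, scipy, OpenCV 4.12 (cv2) and the standard library are available. Lean on these libraries where they do the work, as an engineer would, in place of code of your own. Each camera call takes 0.05 s, during which the arm holds its last target. There are 200 camera calls.

TASK

Take the tube rotator out of its running setting by pressing the centre key in its row of three fully down, so that the interlocked left key pops up. Then, with the fingers on the black ball knob at the end of the leaning axle, rock the rotor sideways in its worn bearing, first to the left until it meets its stop and then to the right until it meets its stop, pausing for a moment at each stop and not forcing it past the stop. Leave the axle standing square in the middle and let go, without rocking it before the left key is up, pressing the right key or disturbing the things around.

Things in the scene. Friction and masses are not known exactly. Their poses are not given: they have to be found in the camera images.
- rotator: White bench tube rotator, 300 x 190 mm, fixed to the bench. Origin: on the bench under the rotor, midway across; x points from its front (key side) to its back, y to its left, z up. The base reaches from x -180 to +120 mm, y +-95 mm; 40 mm high at the front (x below -30 mm). A wedge tower carries the axle, which leans 35 degrees from vertical towards the front: direction (-0.574, 0, 0.819).
- pivot (a point): Point on the axle about which it rocks, inside the tower's head, at (30, 0, 105) mm in the rotator's frame. Axes as the rotator.
- canopy_edge (a point): Middle of the front lower edge of the grey canopy plate over the rotor, at (-39, 0, 355) mm in the rotator's frame; the plate runs from there 150 mm back, 190 mm wide, on two posts at its back. It blocks an upright gripper over the knob; the way in along the axle is free. Axes as the rotator.
- key_left_top (a point): Top centre of the left key (y +46 mm in the rotator's frame, 40 x 30 mm cap). Axes as the rotator. Top at z 58.5 mm when up, 50.5 mm when down.
- key_centre_top (a point): Top centre of the centre key, at (-132, 0) mm in the rotator's frame, cap 40 mm front to back x 30 mm wide, gaps of 16 mm to its neighbours. Top at z 58.5 mm when up, 50.5 mm when fully down. It is pressed straight down, takes about 3 to 5 N, meets a hard stop after 8 mm and stays where it is left.
- key_right_top (a point): Top centre of the right key (y -46 mm in the rotator's frame).
- key_left (a joint): Travel of the left (run) key: 0 up, 0.008 m down. It starts down. It is interlocked with the centre key: pressing that one lifts this one by the same amount, and the other way round.
- key_centre (a joint): Travel of the centre (stop) key: 0 up (start), 0.008 m fully down.
- key_right (a joint): Travel of the right (jog) key, 0 up, 0.008 m down: a sprung key outside the interlock, always up unless held.
- knob: Black ball knob, diameter 34 mm, at the outer end of the axle, 95 mm from the pivot; origin at the ball's centre (z about 183 mm). Its z axis points outward along the axle; x and y turn with the rotor, which spins freely (of no matter). Back along the axle from the ball's centre: 20 mm collar to 22 mm, 14 mm shaft, tube caps from 48 mm, 130 mm rotor disc at 74 mm.
- axle_play (a joint): Rock of the axle in its worn bearing, rad: 0 square, positive with the knob towards the rotator's left (+y), negative to the right; the knob moves sideways along the rotator's y on a 95 mm radius. Moves with little friction (about 0.7 N at the knob), stays where it is left, starts within 0.035 of square, stops at +-0.12 (knob 11 mm off the middle).
- mount_flex (a joint): Flex of the sprung axle mount about the same axis, in rad, in addition to axle_play: about 0 at rest, grows once the play is used up and the knob is forced on (12 N m/rad, i.e. 1.3 N per mm at the knob); 0.07 is overload, about 9 N sideways at the knob, 7 mm past the stop.
- bottle: White screw-cap bottle, 58 mm diameter, 105 mm high, bystander; origin under its centre.
- timer: Bench timer, 37 x 64 x 60 mm, bystander; origin under its centre.
- beaker: Glass beaker, 62 x 57 x 68 mm, bystander; origin under its centre.
- tape: Roll of tape, 52 mm diameter, 18 mm high, lying, bystander; origin under its centre.

How it is judged:
On the way, in this order (a step that is already met when the one before it is completed fails the run):
1. the centre key is down and the left key has popped up (value of joint key_centre above 0.006 m and value of joint each of key_left, key_right below 0.002 m), for 0.2 s.
2. with the fingers on the knob, the axle is rocked to its left stop (value of joint axle_play above 0.1 rad and contact force between the fingers and knob above 0.3 N), for 0.15 s.
3. with the fingers on the knob, the axle is rocked to its right stop (value of joint axle_play below -0.1 rad and contact force between the fingers and knob above 0.3 N), for 0.15 s.
At the end, for the whole second after the job is handed in: The centre key is down (over 6 mm) and the left and right keys are up (under 2 mm); the axle stands square within 0.045 rad (about 4 mm at the knob) and is at rest; nothing is touched (all of step 1 and value of joint axle_play between -0.045 and 0.045 rad and velocity of joint axle_play between -0.05 and 0.05 rad/s).
It fails at once if the mount is overloaded: forced past a stop by more than 0.07 rad (value of joint mount_flex above 0.07 rad or value of joint mount_flex below -0.07 rad).
It fails at once if the axle is rocked (beyond 0.07 rad) while the left key is still down (value of joint key_left above 0.004 m and (value of joint axle_play above 0.07 rad or value of joint axle_play below -0.07 rad)).
It fails at once if the right key is pressed (value of joint key_right above 0.004 m).
It fails at once if a bystander is moved by more than 25 mm (distance of any of bottle, timer, beaker, tape from where it was at the start of the episode above 0.025 m).
It also fails if it takes over 48 s, if anything falls off the work surface, if the arm or the gripper's body presses on something with over 40 N, if the wrist force passes 120 N, or if a joint passes its speed limit or range.

## Working session

There is one attempt and no reset: what is moved stays moved. The work goes in short steps, Python scripts to look and compute and a shell command to move; the robot and the scene stay as the last step left them, time stands still between calls to the robot, and variables do not carry over. Pictures are saved under pics/ and viewed, at most 10 in all, crops included, and the job is handed in when it is done.

```bash
ls; mkdir -p pics; python3 - <<'E'
from cell import bot
import cv2
for n in("scene","side"):
    cv2.imwrite(f"pics/{n}0.png",bot.snapshot(n))
    c=bot.get_calibration(n);print(n,c["K"].round(1).tolist(),c["R"].round(3).tolist(),c["t"].round(3).tolist())
print(bot.state())
E
```

```text
cell.py
nudge.py
pics
scene [[592.8, 0.0, 327.1], [0.0, 592.8, 238.0], [0.0, 0.0, 1.0]] [[0.685, -0.728, -0.021], [-0.483, -0.432, -0.762], [0.546, 0.532, -0.648]] [-0.374, 0.441, 1.289]
side [[494.8, 0.0, 323.0], [0.0, 494.8, 235.7], [0.0, 0.0, 1.0]] [[0.964, -0.266, 0.022], [-0.134, -0.555, -0.821], [0.231, 0.788, -0.57]] [-0.54, 0.254, 1.051]
{'time': 0.1, 'joint_positions': array([ 1.16950074e+00,  5.28351681e-01,  1.43377013e+00,  1.11625918e-05,
        1.18137727e+00, -1.78517619e-01]), 'joint_vel': array([ 0.00076529, -0.00124656, -0.00353144, -0.0001027 ,  0.00092029,
       -0.00153213]), 'tau': array([ 2.03659811e-04, -4.43306172e+01, -1.78586161e+01, -2.28893350e-04,
        3.90535570e-03, -7.15609502e-06]), 'position': array([0.13781536, 0.60896794, 0.23044597]), 'tool_rot': array([ 1.11160844e-01,  9.93801971e-01, -9.11958999e-04, -2.77433632e-04]), 'contact_force': array([ 0.37980383,  0.43009579, -0.32644311]), 'moment': array([ 0.00610234, -0.02405254,  0.01043461]), 'grasp_force': 0.0, 'width': 0.08516402363886137}
```

View pics/scene0.png

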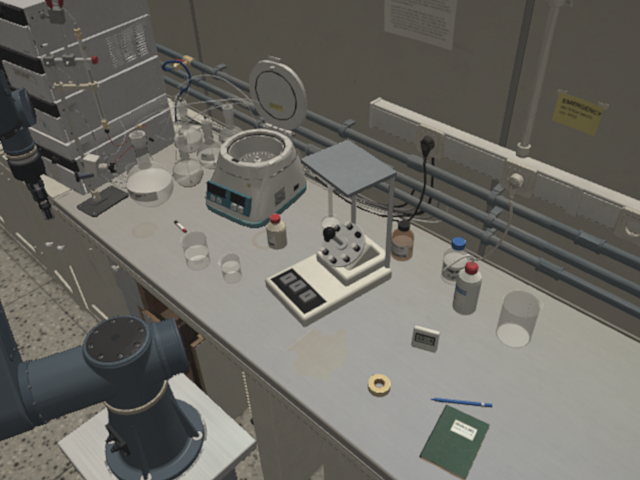

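View pics/side0.png

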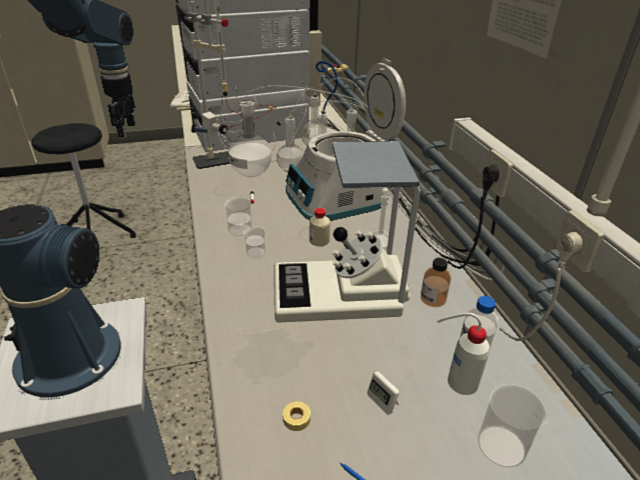

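Both views show the rotator: in scene, the keys are near (298,286) and the knob near (330,234). In side, the keys are near (294,280) and the knob near (341,234). I'll zoom in next.

```bash
python3 - <<'E'
import cv2,numpy as np
a=cv2.imread("pics/scene0.png")[200:325,255:400];b=cv2.imread("pics/side0.png")[215:325,265:415]
f=lambda im:cv2.resize(im,None,fx=5,fy=5,interpolation=cv2.INTER_CUBIC)
cv2.imwrite("pics/a.png",f(a[:120]));cv2.imwrite("pics/b.png",f(b))
E
```

```text
(no output)
```

View pics/a.png

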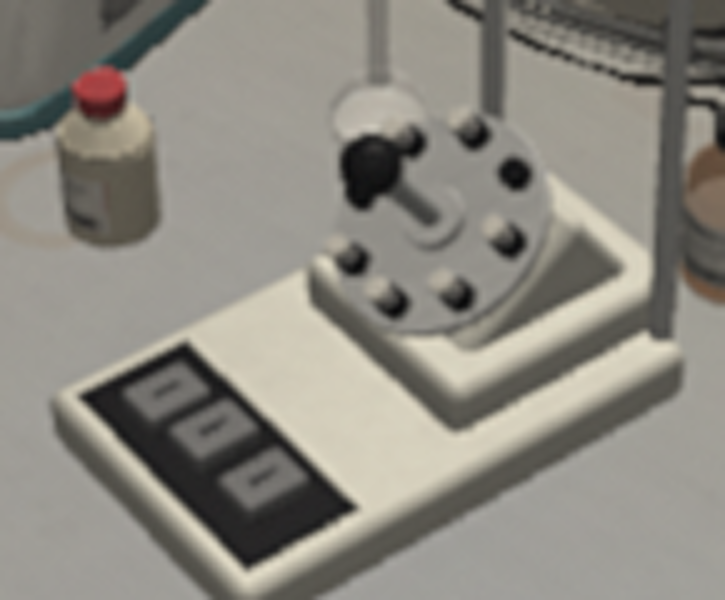

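View pics/b.png

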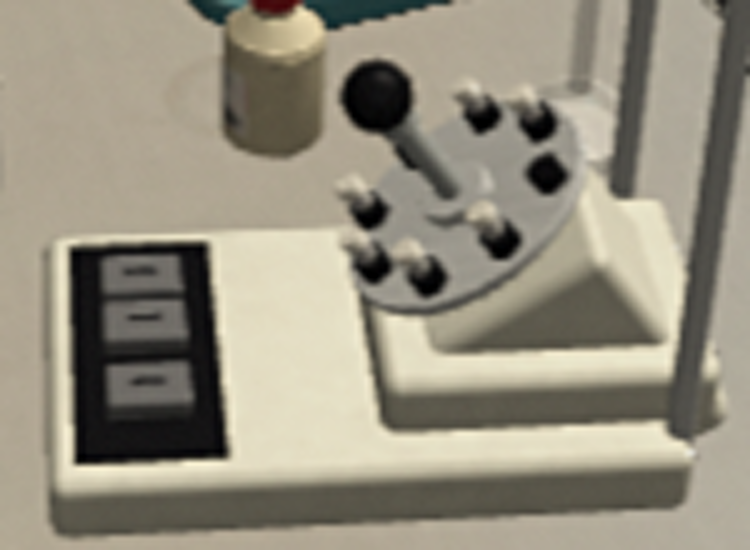

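```bash
cat > fit.py <<'E'
import numpy as np
from cell import bot
from scipy.optimize import least_squares
off={"scene":(255,200),"side":(265,215)}
P={"scene":[(166,391),(215,428),(265,478),(368,164)],"side":[(140,270),(146,320),(149,383),(377,96)]}
B={"scene":[(58,398),(240,582)],"side":[(52,238),(52,492)]}
cal={n:bot.get_calibration(n) for n in off}
def proj(n,X):
    c=cal[n];q=(np.array(X)@np.array(c["R"]).T+c["t"])@np.array(c["K"]).T
    return q[:,:2]/q[:,2:]
def pts(p):
    x,y,a,k=p;L=np.array([[-.132,.046,.0505],[-.132,0,.0585],[-.132,-.046,.0585],[-.0245,k,.183],[-.18,.095,.038],[-.18,-.095,.038]])
    R=np.array([[np.cos(a),-np.sin(a),0],[np.sin(a),np.cos(a),0],[0,0,1]]);return L@R.T+[x,y,0]
def res(p,w=(1,1,1,1,.3,.3)):
    r=[]
    for n in off:
        o=(np.array(P[n]+B[n])+.5)/5-.5+off[n]
        r.append((proj(n,pts(p))-o)*np.array(w)[:,None])
    return np.array(r).ravel()
if __name__=="__main__":
  for a0 in(0,.7,1.5,-.7):
    s=least_squares(res,[.5,.4,a0,0]);print(s.cost,s.x)
  s=min((least_squares(res,[.5,.4,a,0]) for a in(0,.7,1.5,-.7)),key=lambda s:s.cost)
  print(s.fun.reshape(2,-1,2).round(1).tolist());print(pts(s.x).round(4))
E
python3 fit.py;python3 - <<'E'
from cell import bot
c=bot.get_calibration("wrist");s=bot.state()
from scipy.spatial.transform import Rotation as R
import numpy as np
T=R.from_quat(s["tool_rot"]).as_matrix();print(T.round(3));Rc=np.array(c["R"])
print("cam in tool",T.T@(-Rc.T@c["t"]-s["position"]), (Rc@T).round(3))
E
```

```text
2.1553866159482906 [ 0.63345482  0.04194172 -0.17710926  0.00255145]
2.1553866159482657 [ 0.63345482  0.04194172 -0.17710925  0.00255145]
2.1553866159485158 [ 0.63345482  0.04194172 -0.17710928  0.00255145]
2.1553866159488306 [ 0.63345482  0.04194172 -0.17710928  0.00255145]
[[[0.3, 0.1], [0.0, 0.1], [0.1, 0.1], [0.6, 0.0], [-0.8, -0.1], [0.3, 1.3]], [[0.1, 0.2], [-0.3, -0.5], [-0.1, -0.4], [0.0, -0.6], [-0.5, -0.2], [-0.3, 0.0]]]
[[ 0.5116  0.1105  0.0505]
 [ 0.5035  0.0652  0.0585]
 [ 0.4954  0.0199  0.0585]
 [ 0.6098  0.0488  0.183 ]
 [ 0.473   0.1672  0.038 ]
 [ 0.4395 -0.0199  0.038 ]]
[[-0.975  0.221 -0.001]
 [ 0.221  0.975 -0.002]
 [ 0.    -0.002 -1.   ]]
cam in tool [ 7.11851200e-02 -1.48208877e-05 -1.42149904e-01] [[ 0.     1.     0.001]
 [-0.961  0.001 -0.276]
 [-0.276 -0.001  0.961]]
```
Excellent fit; subpixel ~1mm. Yaw -0.177.

Careful with the scale: shifts go in mm and turns go in units of 0.05 rad. That gives: -0.0238 m is -23.8, -0.0225 m is -22.5.

```bash
cat > go.py <<'E'
import sys,numpy as np
from cell import bot
from scipy.spatial.transform import Rotation as R
def floor(n,u,v,z=0):
    c=bot.get_calibration(n);Rc=np.array(c["R"]);C=-Rc.T@c["t"];d=Rc.T@np.linalg.inv(c["K"])@[u,v,1];return C+d*(z-C[2])/d[2]
def todo(X,Rt):
    s=bot.state();T=R.from_quat(s["tool_rot"])
    print("t",s["time"],"dpos tool",(T.inv().apply(np.array(X)-s["position"])).round(4),"drot",(T.inv()*Rt).as_rotvec().round(4),"F",s["contact_force"].round(2),"q",s["joint_positions"].round(2))
yaw=R.from_euler("z",-.1771)
down=yaw*R.from_matrix(np.array([[-1,0,0],[0,1,0],[0,0,-1.]]))
c,s_=np.cos(np.radians(35)),np.sin(np.radians(35))
ax=yaw*R.from_matrix(np.array([[-c,0,-s_],[0,1,0],[-s_,0,-c]]).T.T@np.eye(3)) if 0 else yaw*R.from_matrix(np.column_stack([[-c,0,-s_],[0,1,0],[s_,0,-c]]))
def rot(x,y,z): return yaw.apply([x,y,z])+[.63345,.04194,0]
E
python3 - <<'E'
from go import *
for p in((207,205),(265,222),(305,190)):print(floor("scene",*p).round(3))
print(floor("scene",277,245),floor("scene",196,265),floor("scene",232,278))
todo(rot(-.132,0,.231),down); print(rot(-.0245,0,.183))
E
echo '[{"aperture":0,"trans":[-23.8,-22.5,0]},{"aperture":0,"trans":[-23.8,-22.5,0]},{"aperture":0,"trans":[-23.8,-22.5,0]},{"aperture":0,"trans":[-23.8,-22.5,0]},{"aperture":0,"trans":[-23.8,-22.5,0]}]' | python3 nudge.py
```

```text
[0.604 0.593 0.   ]
[0.671 0.385 0.   ]
[0.876 0.412 0.   ]
[0.62101223 0.2767513  0.        ] [0.40374313 0.38735149 0.        ] [0.43904307 0.26775731 0.        ]
t 0.1 dpos tool [-4.768e-01 -4.495e-01  1.000e-04] drot [-0.0019 -0.0004 -0.0457] F [ 0.38  0.43 -0.33] q [ 1.17  0.53  1.43  0.    1.18 -0.18]
[0.60933321 0.0462563  0.183     ]
time: 0.52
position: [0.2295, 0.472, 0.2309]
tool_rot: [0.111, 0.994, -0.0, -0.0]
contact_force: [0.6, -0.4, -0.4]
width: 0.0259
grasp_force: 0.0
```

Scaled: -0.0238 m is -23.8, -0.0225 m is -22.5.

```bash
echo '[{"aperture":0,"trans":[-23.8,-22.5,0]},{"aperture":0,"trans":[-23.8,-22.5,0]},{"aperture":0,"trans":[-23.8,-22.5,0]},{"aperture":0,"trans":[-23.8,-22.5,0]},{"aperture":0,"trans":[-23.8,-22.5,0]}]' | python3 nudge.py >/dev/null
echo '[{"aperture":0,"trans":[-23.8,-22.5,0]},{"aperture":0,"trans":[-23.8,-22.5,0]},{"aperture":0,"trans":[-23.8,-22.5,0]},{"aperture":0,"trans":[-23.8,-22.5,0]},{"aperture":0,"trans":[-23.8,-22.5,0]}]' | python3 nudge.py
python3 -c "
from go import *
todo(rot(-.132,0,.07),down)"
```

```text
time: 1.35
position: [0.412, 0.2, 0.2311]
tool_rot: [0.111, 0.994, -0.0, -0.0]
contact_force: [-0.2, 0.2, 0.8]
width: -0.0
grasp_force: 0.0
t 1.35 dpos tool [-0.1191 -0.1112  0.1611] drot [-0.0002 -0.0006 -0.0458] F [-0.19  0.21  0.84] q [ 0.21  0.3   1.84  0.    1.   -1.14]
```

Scaled: -0.024 m is -24, -0.0222 m is -22.2, -0.0458 rad is -0.916.

```bash
echo '[{"aperture":0,"trans":[-24,-22.2,0],"rotvec":[0,0,-0.916]},{"aperture":0,"trans":[-24,-22.2,0]},{"aperture":0,"trans":[-24,-22.2,0]},{"aperture":0,"trans":[-24,-22.2,0]},{"aperture":0,"trans":[-24,-22.2,0]}]' | python3 nudge.py >/dev/null
echo '[{"aperture":0,"trans":[0,0,30]},{"aperture":0,"trans":[0,0,30]},{"aperture":0,"trans":[0,0,30]},{"aperture":0,"trans":[0,0,30]},{"aperture":0}]' | python3 nudge.py
python3 -c "
from go import *
todo(rot(-.132,0,.07),down)"
```

```text
time: 2.18
position: [0.5048, 0.0702, 0.1063]
tool_rot: [0.089, 0.996, -0.0, -0.006]
contact_force: [-0.6, -0.0, -0.4]
width: 0.0002
grasp_force: 0.0
t 2.1833 dpos tool [-0.     -0.0051  0.0363] drot [-0.0012 -0.012  -0.0006] F [-0.61 -0.03 -0.41] q [-0.08  0.57  1.82 -0.    0.76 -1.47]
```

Scaled: 0.015 m is 15, 0.012 m is 12.

```bash
echo '[{"aperture":0,"trans":[0,-4.5,15]},{"aperture":0,"trans":[0,0,12]},{"aperture":0}]' | python3 nudge.py
python3 -c "
from go import *
todo(rot(-.132,0,.0585),down)"
```

```text
time: 2.43
position: [0.5074, 0.0658, 0.0836]
tool_rot: [0.088, 0.996, -0.0, -0.002]
contact_force: [-0.4, -0.4, 0.1]
width: 0.0
grasp_force: 0.0
t 2.4333 dpos tool [ 0.0036 -0.0012  0.0251] drot [-0.0003 -0.003  -0.0001] F [-0.42 -0.43  0.07] q [-0.09  0.61  1.84 -0.    0.69 -1.48]
```

Next, down onto the key. The stop is at z 0.0505, and I'm watching the force.

```bash
echo '[{"aperture":0,"trans":[3,-1,10]},{"aperture":0,"trans":[0,0,10]},{"aperture":0,"trans":[0,0,4]},{"aperture":0,"trans":[0,0,2]},{"aperture":0}]' | python3 nudge.py
echo '[{"aperture":0,"trans":[0,0,2]},{"aperture":0,"trans":[0,0,2]},{"aperture":0},{"aperture":0}]' | python3 nudge.py
```

```text
time: 2.85
position: [0.5053, 0.0654, 0.0585]
tool_rot: [0.088, 0.996, 0.0, 0.0]
contact_force: [0.1, -0.0, 0.3]
width: -0.0002
grasp_force: 0.0
time: 3.18
position: [0.5056, 0.0654, 0.0546]
tool_rot: [0.088, 0.996, 0.0, 0.001]
contact_force: [1.3, 0.8, 2.6]
width: 0.0001
grasp_force: 1.1
```

Scaled: 0.002 m is 2.

```bash
echo '[{"aperture":0,"trans":[0,0,2]},{"aperture":0,"trans":[0,0,2]},{"aperture":0},{"aperture":0}]' | python3 nudge.py
echo '[{"aperture":0,"trans":[0,0,2]},{"aperture":0},{"aperture":0}]' | python3 nudge.py
```

```text
time: 3.52
position: [0.5056, 0.0654, 0.0505]
tool_rot: [0.088, 0.996, 0.0, 0.001]
contact_force: [0.5, 0.7, 5.1]
width: -0.0003
grasp_force: 2.6
time: 3.77
position: [0.5056, 0.0654, 0.0504]
tool_rot: [0.088, 0.996, -0.0, 0.001]
contact_force: [-2.9, 1.1, 21.3]
width: 0.0002
grasp_force: 10.4
```

The hard stop is met at z 0.0504 with 21 N. I'll lift off and check the keys.

```bash
echo '[{"aperture":0,"trans":[0,0,-20]},{"aperture":0,"trans":[0,0,-40]},{"aperture":0,"trans":[0,0,-40]},{"aperture":0,"trans":[0,0,-40]},{"aperture":0,"trans":[0,0,-40]}]' | python3 nudge.py >/dev/null
echo '[{"aperture":0.06,"trans":[0,0,-30]},{"aperture":0.06,"trans":[0,0,-30]},{"aperture":0.06}]' | python3 nudge.py
python3 -c "
from go import *;import cv2
b=bot.snapshot('side')[175:325,265:415];w=bot.snapshot('wrist')
cv2.imwrite('pics/c.png',cv2.hconcat([cv2.resize(b,(480,480),interpolation=cv2.INTER_CUBIC),w[:,100:420]]))
todo(rot(-.0245,0,.183)-ax.apply([0,0,.10]),ax)"
```

```text
time: 4.43
position: [0.5085, 0.0651, 0.2941]
tool_rot: [0.088, 0.996, -0.0, 0.006]
contact_force: [0.7, 0.2, 1.2]
width: 0.0356
grasp_force: 0.0
t 4.5333 dpos tool [-0.0483 -0.0004  0.0242] drot [ 0.000e+00 -6.086e-01  2.000e-04] F [-0.14  0.29 -1.62] q [-0.09  0.3   1.65 -0.    1.19 -1.48]
```

View pics/c.png

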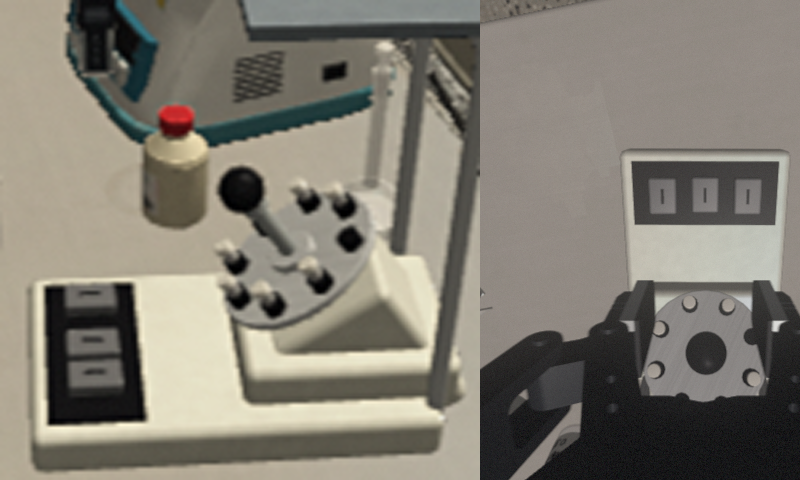

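The side view shows the left key up and the centre key down. In the wrist view, the knob is around (706,353) in the composite. Next I'll turn the tool onto the axle.

Scaled: -0.1217 rad is -2.434.

```bash
echo '[{"aperture":0.06,"rotvec":[0,-2.434,0]},{"aperture":0.06,"rotvec":[0,-2.434,0]},{"aperture":0.06,"rotvec":[0,-2.434,0]},{"aperture":0.06,"rotvec":[0,-2.434,0]},{"aperture":0.06,"rotvec":[0,-2.434,0]}]' | python3 nudge.py
echo '[{"aperture":0.06},{"aperture":0.06}]' | python3 nudge.py
python3 -c "
from go import *
todo(rot(-.0245,0.0025,.183)-ax.apply([0,0,.05]),ax)"
```

```text
time: 4.95
position: [0.5033, 0.0656, 0.2867]
tool_rot: [0.084, 0.951, -0.026, 0.297]
contact_force: [0.6, -1.5, -0.4]
width: 0.0595
grasp_force: 0.0
time: 5.12
position: [0.5023, 0.0653, 0.2853]
tool_rot: [0.084, 0.952, -0.027, 0.292]
contact_force: [0.7, -0.3, 0.3]
width: 0.0597
grasp_force: 0.0
t 5.1167 dpos tool [-0.0319  0.0027  0.0956] drot [-0.0017 -0.0162  0.0013] F [ 0.65 -0.33  0.31] q [-0.05  0.15  2.06 -0.22  0.35 -1.26]
```

```bash
echo '[{"aperture":0.06,"trans":[-16,1.3,0],"rotvec":[0,-0.32,0]},{"aperture":0.06,"trans":[-16,1.3,10]},{"aperture":0.06,"trans":[0,0,30]},{"aperture":0.06,"trans":[0,0,30]},{"aperture":0.06,"trans":[0,0,20]}]' | python3 nudge.py
echo '[{"aperture":0.06},{"aperture":0.06}]' | python3 nudge.py
python3 -c "
from go import *;import cv2
todo(rot(-.0245,0.0025,.183),ax)
c=bot.get_calibration('wrist')
cv2.imwrite('pics/d.png',bot.snapshot('wrist'))
for y in(0,.0025):
  q=np.array(c['K'])@(np.array(c['R'])@rot(-.0245,y,.183)+c['t']);print(q[:2]/q[2])"
```

```text
time: 5.53
position: [0.5867, 0.0525, 0.2322]
tool_rot: [0.085, 0.949, -0.028, 0.303]
contact_force: [0.5, -0.2, -0.2]
width: 0.0602
grasp_force: 0.0
time: 5.7
position: [0.5845, 0.0529, 0.2323]
tool_rot: [0.085, 0.949, -0.028, 0.302]
contact_force: [-1.0, -0.5, -0.0]
width: 0.06
grasp_force: 0.0
t 5.7 dpos tool [0.0076 0.0004 0.055 ] drot [-0.0022  0.0061 -0.0006] F [-1.04 -0.5  -0.03] q [-0.07  0.35  1.98 -0.32  0.21 -1.16]
[319.5128588  245.57282367]
[323.74462274 245.57792528]
```

View pics/d.png

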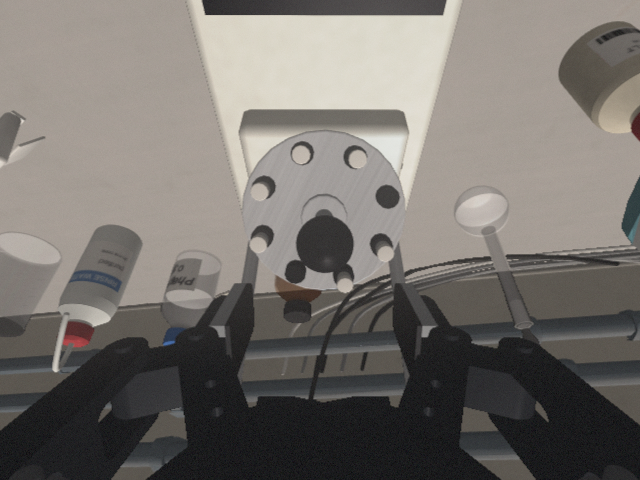

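The knob is at (325,243), against 324,246 predicted, so the fit holds. I'll go in along the axle.

```bash
echo '[{"aperture":0.06,"trans":[7.6,0,0]},{"aperture":0.06,"trans":[0,0,15]},{"aperture":0.06,"trans":[0,0,15]},{"aperture":0.06,"trans":[0,0,15]},{"aperture":0.06}]' | python3 nudge.py
python3 -c "
from go import *
todo(rot(-.0245,0.0025,.183)+ax.apply([0,0,.022]),ax)"
```

```text
time: 6.17
position: [0.6036, 0.0497, 0.1925]
tool_rot: [0.084, 0.949, -0.028, 0.304]
contact_force: [-0.0, -0.4, 0.9]
width: 0.0601
grasp_force: 0.0
t 6.1667 dpos tool [0.0006 0.0001 0.0333] drot [-0.0017  0.0093  0.0002] F [-0.04 -0.37  0.85] q [-0.07  0.45  1.97 -0.56  0.12 -0.92]
```

```bash
echo '[{"aperture":0.06,"trans":[0,0,15]},{"aperture":0.06,"trans":[0,0,15]},{"aperture":0.06},{"aperture":0.06}]' | python3 nudge.py
echo '[{"aperture":0.02},{"aperture":0.02},{"aperture":0.02},{"aperture":0.02},{"aperture":0.02}]' | python3 nudge.py 20
python3 -c "
from go import *
todo(rot(-.0245,0,.183)+ax.apply([0,0,.022]),ax)"
```

```text
time: 6.5
position: [0.6197, 0.0469, 0.1689]
tool_rot: [0.084, 0.949, -0.028, 0.304]
contact_force: [-0.7, -0.0, 0.6]
width: 0.0598
grasp_force: 0.0
time: 6.92
position: [0.6194, 0.0474, 0.1691]
tool_rot: [0.084, 0.948, -0.027, 0.304]
contact_force: [-4.0, 1.0, 7.5]
width: 0.0329
grasp_force: 19.5
t 6.9167 dpos tool [-0.     -0.0029  0.0051] drot [-0.0004  0.0103  0.0001] F [-4.04  0.98  7.48] q [-0.07  0.51  1.96 -0.82  0.08 -0.67]
```

The grip is about 5 mm short of the ball's centre, and joint 5 is near its straight position. I'll open, go deeper and tilt back slightly.

```bash
echo '[{"aperture":0.055},{"aperture":0.055},{"aperture":0.055,"trans":[0,0,3],"rotvec":[0,0.6,0]},{"aperture":0.055,"trans":[1,0,3],"rotvec":[0,0.6,0]},{"aperture":0.055}]' | python3 nudge.py
echo '[{"aperture":0.02},{"aperture":0.02},{"aperture":0.02},{"aperture":0.02},{"aperture":0.02}]' | python3 nudge.py 20
python3 -c "
from go import *
todo(rot(-.0245,0,.183)+ax.apply([0,0,.022]),ax)"
```

```text
time: 7.33
position: [0.6225, 0.0453, 0.1645]
tool_rot: [0.087, 0.954, -0.027, 0.285]
contact_force: [1.0, -0.4, 0.8]
width: 0.0548
grasp_force: 0.0
time: 7.75
position: [0.6212, 0.0455, 0.1641]
tool_rot: [0.086, 0.954, -0.028, 0.284]
contact_force: [0.6, 0.0, 1.0]
width: 0.0327
grasp_force: 19.8
t 7.75 dpos tool [-0.0011 -0.0014 -0.0003] drot [-0.0053 -0.0313  0.    ] F [0.63 0.03 0.98] q [-0.08  0.52  1.93 -0.46  0.14 -1.03]
```

```bash
cat > lat.py <<'E'
from go import *
s=bot.state();d=s["position"]-rot(-.0245,0,.183);e=yaw.apply([0,1,0])
print("t",round(s["time"],2),"y_off mm",round(1e3*d@e,2),"Fy",round(s["contact_force"]@e,2),"F",s["contact_force"].round(1),"q",s["joint_positions"].round(2))
E
echo '[{"aperture":0.02,"trans":[0,3,0]},{"aperture":0.02,"trans":[0,3,0]},{"aperture":0.02,"trans":[0,2,0]},{"aperture":0.02},{"aperture":0.02}]' | python3 nudge.py>/dev/null; python3 lat.py
echo '[{"aperture":0.02,"trans":[0,1,0]},{"aperture":0.02,"trans":[0,1,0]},{"aperture":0.02},{"aperture":0.02}]' | python3 nudge.py>/dev/null; python3 lat.py
```

```text
t 8.17 y_off mm 8.6 Fy -4.82 F [-4.1 -4.2  4.1] q [-0.06  0.52  1.92 -0.5   0.15 -0.97]
t 8.5 y_off mm 10.61 Fy -4.4 F [-2.6 -4.   4.3] q [-0.06  0.52  1.92 -0.51  0.15 -0.96]
```

```bash
echo '[{"aperture":0.02,"trans":[0,1,0]},{"aperture":0.02,"trans":[0,1,0]},{"aperture":0.02},{"aperture":0.02}]' | python3 nudge.py; python3 lat.py
python3 -c "
from go import *;import cv2
c=bot.get_calibration('wrist');w=bot.snapshot('wrist');cv2.imwrite('pics/e.png',w)
for y in(0,.0114):
  q=np.array(c['K'])@(np.array(c['R'])@rot(-.0245,y,.183)+c['t']);print(q[:2]/q[2])
q=np.array(c['K'])@(np.array(c['R'])@rot(.0726,0,.0442)+c['t']);print(q[:2]/q[2])
"
```

```text
time: 8.83
position: [0.6229, 0.0566, 0.1641]
tool_rot: [0.086, 0.955, -0.028, 0.284]
contact_force: [-3.5, -4.6, 4.8]
width: 0.0325
grasp_force: 20.1
t 8.83 y_off mm 12.53 Fy -5.14 F [-3.5 -4.6  4.8] q [-0.05  0.52  1.92 -0.52  0.15 -0.95]
[290.10627762 326.95793883]
[319.59094454 327.08587651]
[309.59427371 227.90865135]
```

View pics/e.png

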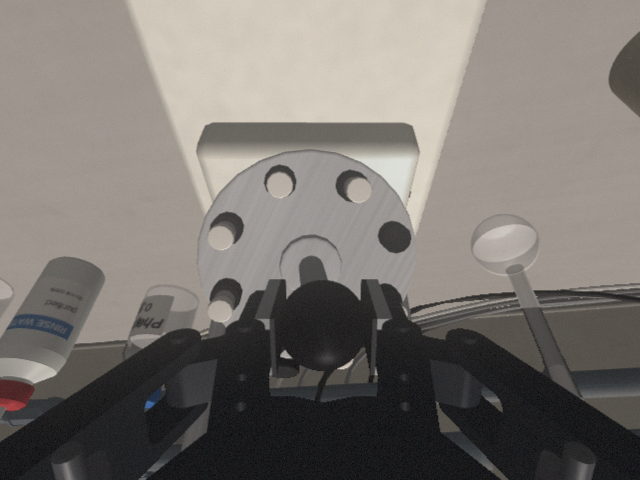

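The ball is at (323,325), which puts the knob about 12 mm to the left, at its stop. I'll pause there, then rock right in small steps.

```bash
echo '[{"aperture":0.02},{"aperture":0.02},{"aperture":0.02}]' | python3 nudge.py>/dev/null; python3 lat.py
echo '[{"aperture":0.02,"trans":[0,-4,0]},{"aperture":0.02,"trans":[0,-4,0]},{"aperture":0.02,"trans":[0,-4,0]},{"aperture":0.02},{"aperture":0.02}]' | python3 nudge.py>/dev/null; python3 lat.py
echo '[{"aperture":0.02,"trans":[0,-3,0]},{"aperture":0.02,"trans":[0,-3,0]},{"aperture":0.02,"trans":[0,-3,0]},{"aperture":0.02},{"aperture":0.02}]' | python3 nudge.py>/dev/null; python3 lat.py
echo '[{"aperture":0.02,"trans":[0,-1,0]},{"aperture":0.02,"trans":[0,-1,0]},{"aperture":0.02},{"aperture":0.02}]' | python3 nudge.py>/dev/null; python3 lat.py
```

```text
t 9.13 y_off mm 12.5 Fy -5.21 F [-4.4 -4.5  5. ] q [-0.05  0.52  1.92 -0.52  0.15 -0.95]
t 9.55 y_off mm 3.01 Fy 3.83 F [-3.3  4.5  4.5] q [-0.08  0.52  1.93 -0.46  0.13 -1.03]
t 9.97 y_off mm -5.98 Fy 4.05 F [-1.8  4.4  4.3] q [-0.09  0.51  1.94 -0.4   0.12 -1.11]
t 10.3 y_off mm -7.76 Fy 4.07 F [-3.1  4.7  4.9] q [-0.1   0.51  1.94 -0.39  0.12 -1.12]
```

```bash
echo '[{"aperture":0.02,"trans":[0,-1.5,0]},{"aperture":0.02,"trans":[0,-1.5,0]},{"aperture":0.02},{"aperture":0.02}]' | python3 nudge.py>/dev/null; python3 lat.py
echo '[{"aperture":0.02,"trans":[0,-1,0]},{"aperture":0.02,"trans":[0,-1,0]},{"aperture":0.02},{"aperture":0.02},{"aperture":0.02}]' | python3 nudge.py>/dev/null; python3 lat.py
python3 -c "
from go import *;import cv2
c=bot.get_calibration('wrist');cv2.imwrite('pics/f.png',bot.snapshot('wrist'))
for y in(0,-.0114):
  q=np.array(c['K'])@(np.array(c['R'])@rot(-.0245,y,.183)+c['t']);print(q[:2]/q[2])
"
```

```text
t 10.63 y_off mm -10.87 Fy 3.9 F [-2.2  4.4  4.1] q [-0.11  0.51  1.94 -0.36  0.12 -1.15]
t 11.05 y_off mm -12.5 Fy 6.23 F [-1.5  6.6  3.7] q [-0.11  0.51  1.94 -0.35  0.12 -1.17]
[355.08568093 325.23356913]
[325.59404417 325.13488296]
```

View pics/f.png

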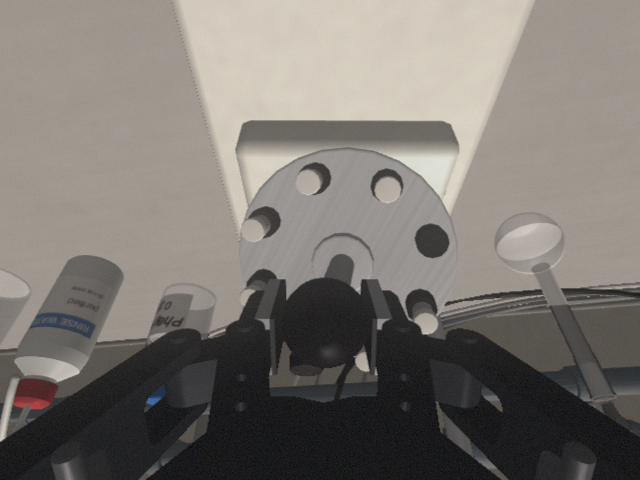

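The ball is at (322,322), about 12.5 mm right of middle, and the sideways force rose from 3.9 to 6.2 N, so the right stop is reached. Now back to the middle.

Scaled: 0.004 m is 4, 0.002 m is 2.

```bash
echo '[{"aperture":0.02,"trans":[0,4,0]},{"aperture":0.02,"trans":[0,4,0]},{"aperture":0.02,"trans":[0,4,0]},{"aperture":0.02,"trans":[0,2,0]},{"aperture":0.02}]' | python3 nudge.py>/dev/null; python3 lat.py
echo '[{"aperture":0.02,"trans":[0,1,0]},{"aperture":0.02},{"aperture":0.02}]' | python3 nudge.py>/dev/null; python3 lat.py
```

```text
t 11.52 y_off mm -0.89 Fy -5.71 F [-2.5 -5.4  5.6] q [-0.08  0.51  1.93 -0.45  0.13 -1.05]
t 11.77 y_off mm -0.48 Fy -5.3 F [-3.9 -4.7  5.7] q [-0.08  0.51  1.93 -0.45  0.14 -1.04]
```

```bash
echo '[{"aperture":0.06},{"aperture":0.06},{"aperture":0.06},{"aperture":0.06},{"aperture":0.06}]' | python3 nudge.py; python3 lat.py
echo '[{"aperture":0.06,"trans":[0,0,-15]},{"aperture":0.06,"trans":[0,0,-25]},{"aperture":0.06,"trans":[0,0,-30]},{"aperture":0.06,"trans":[0,0,-30]},{"aperture":0.06}]' | python3 nudge.py
python3 -c "
from go import *;import cv2
bot.snapshot('wrist')
c=bot.get_calibration('wrist');cv2.imwrite('pics/g.png',cv2.hconcat([cv2.resize(bot.snapshot('wrist'),(440,330)),cv2.resize(bot.snapshot('side')[195:325,265:407],(360,330),interpolation=cv2.INTER_CUBIC)]))
for y in(-.004,0,.004):
  q=np.array(c['K'])@(np.array(c['R'])@rot(-.0245,y,.183)+c['t']);print(q[:2]/q[2]*330/480)
"
```

```text
time: 12.18
position: [0.6214, 0.0447, 0.164]
tool_rot: [0.086, 0.954, -0.028, 0.284]
contact_force: [0.4, 0.3, 0.2]
width: 0.0602
grasp_force: 0.0
t 12.18 y_off mm 0.63 Fy 0.38 F [0.4 0.3 0.2] q [-0.08  0.52  1.93 -0.45  0.13 -1.04]
time: 12.6
position: [0.5667, 0.0555, 0.252]
tool_rot: [0.085, 0.954, -0.027, 0.287]
contact_force: [-0.3, -0.1, 0.2]
width: 0.0603
grasp_force: 0.0
[216.84043617 166.94855728]
[220.98574275 166.95779174]
[225.13169803 166.96702765]
```

View pics/g.png

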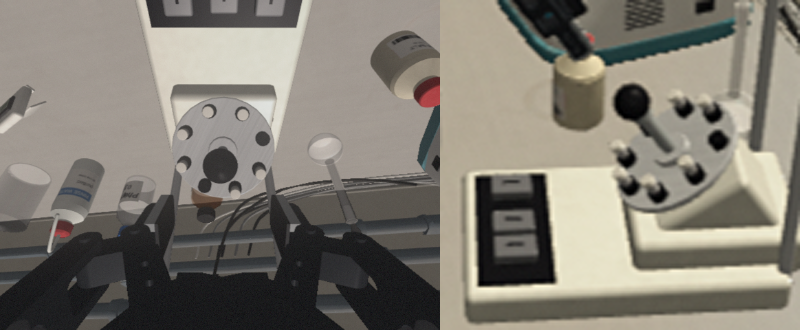

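The knob is at (220.5,165), which is the middle within about 1 mm. The left key is up, the centre key is down and the gripper is clear.

```bash
echo '[{"aperture":0.06},{"aperture":0.06},{"aperture":0.06}]' | python3 nudge.py && python3 -c "
from cell import bot;print(bot.sign_off())"
```

```text
time: 13.0
position: [0.5675, 0.0545, 0.2465]
tool_rot: [0.086, 0.955, -0.028, 0.283]
contact_force: [-0.7, -0.9, 0.5]
width: 0.0596
grasp_force: 0.0
the job is handed in; nothing more can be done
None
```

I pressed the centre key to its hard stop (the left key popped up), rocked the axle to its left and then its right stop, left it within about 1 mm of the middle, let go, and handed the job in at about 13 s; no verdict came back.

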